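# Pack the pipe socket up to its line

## Task

Pack the short white pipe socket on the bench up to the black line near its rim: put the two thick wooden discs inside it, lying flat one on top of the other, so that the top of the stack comes level with the line. Leave the thin wooden disc where it lies.

Things in the scene. Friction and masses are not known exactly. Their poses are not given: they have to be found in the camera images.
- tube_line (a point): Centre of the black line on the socket, on its axis; z up. Socket: open-topped white plastic pipe, 80 mm outside, 72 mm inside diameter, upright on a dark board 110 mm square, 12 mm thick, fixed to the bench. The line, inside and out, is 60 mm above the bench, 6 mm below the rim, 48 mm above the inner floor (board top). Empty. Fingers holding a disc do not fit in; let go at the mouth, it drops in.
- disc_a_center (a point): One of two identical thick plain wooden discs, 50 mm diameter, 24 mm thick, about 30 g, lying flat and loose on the bench. The point is its centre, half-way up (12 mm above the bench at the start); z is the disc's axis.
- disc_b_center (a point): One of two identical thick plain wooden discs, 50 mm diameter, 24 mm thick, about 30 g, lying flat and loose on the bench. The point is its centre, half-way up (12 mm above the bench at the start); z is the disc's axis.
- thin_center (a point): The bystander: a thin wooden disc of the same wood and diameter (50 mm) but only 8 mm thick, lying flat on the bench. The point is its centre, half-way up (4 mm above the bench). It stays where it is.
Not all that is in view belongs to the job. What is shaped like the part that bears disc_a_center but blue or purple is not meant. Leave any purple look-alike of the part that bears disc_b_center alone.

How it is judged:
By the outcome, as a careful person would: the job done as asked, in the order asked, and still so for the second after the job is handed in, with the robot touching nothing.
It also fails if it takes over 54 s, if anything falls off the work surface, if the arm or the gripper's body presses on something with over 40 N, if the wrist force passes 120 N, or if a joint passes its speed limit or range.

## Robot

A 6-joint arm with a two-finger parallel gripper is mounted at the origin on the work surface. World frame = base frame: x ahead of the robot, y to its left, z up, the work surface at z = 0. Lengths are in m, angles in rad, forces in N, time in s.
With the tool pointing down it reaches from about 0.25 to 0.775 m from the base axis. Payload 4 kg.
Tool frame: the origin (TCP) lies at the very end of the fingers, on their centre line; the grasp point (between the pads) lies hold_point_z behind it (hold_point_z is the distance from the TCP to the grasp point, in m); z points along the fingers, y is the direction in which the jaws open and shut (so a half turn about z gives the same grasp; the last joint's range is limited). The gripper opens to 94 mm and grips with 3 to 60 N. Pads are 16 mm wide; open, the fingers measure 119 mm over their backs; the gripper's body (75 mm by 177 mm) begins 78 mm behind the grasp point.
Start: joints at [-1.418, 0.087, 1.371, -0, 1.684, -0.103], TCP at [0.139, -0.532, 0.206] pointing down, gripper open.
Joint ranges: [-3.1, 3.1], [-0.76, 2.03], [0.27, 2.55], [-1.08, 4.22], [0.17, 2.65], [-2.57, 2.57]. Speed limits (rad/s): [2.79, 2.79, 3.14, 3.14, 3.14, 3.14].

## Interface

Orientations are given as [roll, pitch, yaw] about the fixed x, y, z axes, in that order (R = Rz(yaw) Ry(pitch) Rx(roll)).
In Python, from bench import * gives the robot as it stands.
- The arm moves only by the tool step_arm, never from a script. Its argument "increments" is text: rows parted by semicolons, each of 6 numbers parted by spaces: the shift along the tool's x, y, z in cm, then the turn, a rotation vector about the tool's x, y, z in rad. A call has 1 to 5 rows; each row shifts and turns the commanded pose from where the row before left it, along the tool's axes as they then stand; what a row does not reach is not made up. A row lasts 1/10 s, in which the tool goes at most 50 mm and 8.59 degrees, less where a joint would pass 70% of its speed; a pose out of reach is approached as far as the arm can. A call is refused whole if a number of a shift passes 5 or a number of a turn 0.15, either way. A call with a gripper value outside its range is refused whole. "claw" is the gripper's target within -1 to 1 (shut at 1, half-way at 0, fully open at -1), set as the call begins (left out, the last holds). The fingers move at their own pace and stop on an object; the grip force is fixed at half the most. Time passes only in rows, so rows that do not move let the fingers close. It gives the time, the measured TCP pose, the force and the opening at its end, in the units of the state.
- get_obs(): the state, without advancing time (a new reading comes with each control period).
- snapshot(name): name is "side" or "top" or "wrist"; returns the picture (480x640x3 uint8, red, green, blue); there is no depth.
- calibration(name): a dict with "camera_matrix" (3x3 intrinsics, pixels), "k1" (the pictures are not rectified: a ray, as slopes to the right and down, at radius r is drawn at 1 + k1 r^2 times it, then the intrinsics apply), "eye" and "orientation" of the camera in the world; the wrist camera has in their place "tool_from_camera" (4x4, takes a point from camera to tool coordinates, whose origin is the TCP and whose axes are the flange's). Camera axes: x right, y up, looking along -z (the intrinsics and any distortion apply to the point x, -y, -z); pixel columns grow to the right and rows downward; lengths in m; the calibration is good to about 2 mm. A picture is of the moment at which its call begins: read the wrist's pose just before it. calibration takes no time and is no camera call.
- close_job(): hands the job in, once; it reports no verdict.
The state is a dict: "time": time; "joint_positions": joint angles; "qvel": joint speeds; "joint_torque": joint torques, N m; "tool_pos": TCP position; "ee_rot": TCP orientation; "wrist_force": force on the tool from outside, world axes, zero at the start; "wrist_torque": the same for the moment, N m; "width": finger opening in m.
Only numpy, scipy, OpenCV 4.12 (cv2) and the standard library are available. Lean on these libraries where they do the work, as an engineer would, in place of code of your own. Each camera call takes 0.05 s, during which the arm holds its last target. There are 200 camera calls.

## Working session

There is one attempt and no reset: what is moved stays moved. The work goes in short steps, Python scripts to look and compute and a tool call to move; the robot and the scene stay as the last step left them, time stands still between calls to the robot, and variables do not carry over. Pictures are saved under pics/ and viewed, about 8 in all and at most 12, crops included, and the job is handed in when it is done.

Besides the shell and the picture viewer there is one more tool, called after "Call:" in YAML: its name, and indented under it one key for each argument. step_arm: Moves the arm, as the interface text tells. Its arguments: {"type":"object","properties":{"increments":{"type":"string"},"claw":{"type":"number"}},"required":["increments"]}

```bash
mkdir -p pics; ls; python3 - <<'E'
from bench import *
import cv2
o=get_obs()
for k in("time","tool_pos","ee_rot","width","wrist_force"):print(k,o[k])
for n in("top","side"):
    cv2.imwrite(f"pics/{n}0.png",snapshot(n)[:,:,::-1]); print(n,calibration(n))
print(calibration("wrist"))
try: print(hold_point_z)
except Exception as e: print(e)
E
```

```text
pics
time 0.0
tool_pos [ 0.1390756  -0.5315532   0.20430645]
ee_rot [-3.13937888e+00 -2.13781095e-04  2.55835408e-01]
width 0.09440172098055508
wrist_force [ 0.48304117 -0.09921543 -0.48001711]
top {'camera_matrix': array([[435.20657521,   0.        , 320.94071633],
       [  0.        , 435.20657521, 238.94616035],
       [  0.        ,   0.        ,   1.        ]]), 'k1': -0.04295557454529262, 'eye': array([ 0.43922872, -0.01139212,  0.78490799]), 'orientation': array([ 0.14133654,  0.0031341 , -1.54200515])}
side {'camera_matrix': array([[599.00338738,   0.        , 326.2792918 ],
       [  0.        , 599.00338738, 232.66727421],
       [  0.        ,   0.        ,   1.        ]]), 'k1': 0.018169863356620762, 'eye': array([ 0.38402005, -0.84500789,  0.65488285]), 'orientation': array([ 0.97807623,  0.00758529, -0.18019629])}
{'camera_matrix': array([[359.17959153,   0.        , 318.8515407 ],
       [  0.        , 359.17959153, 242.88259261],
       [  0.        ,   0.        ,   1.        ]]), 'k1': -0.045883047339553486, 'tool_from_camera': array([[-4.42326472e-04,  9.61179045e-01,  2.75925075e-01,
         8.28069960e-02],
       [ 9.99999850e-01,  5.14289561e-04, -1.88449505e-04,
         5.86985711e-04],
       [-3.23039101e-04,  2.75924950e-01, -9.61179129e-01,
        -1.80290374e-01],
       [ 0.00000000e+00,  0.00000000e+00,  0.00000000e+00,
         1.00000000e+00]])}
0.0188
```

View pics/top0.png

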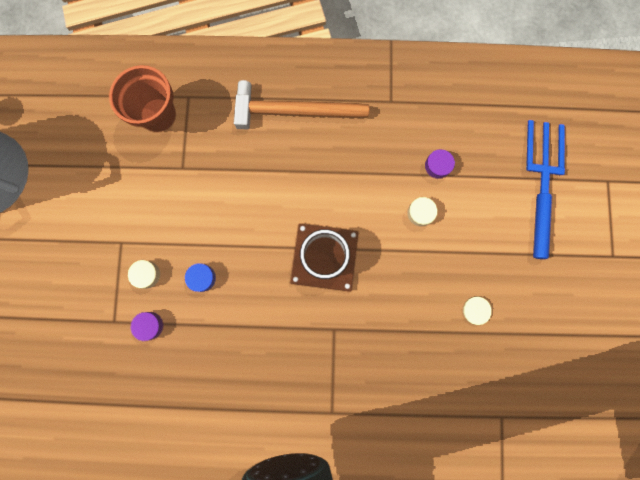

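View pics/side0.png

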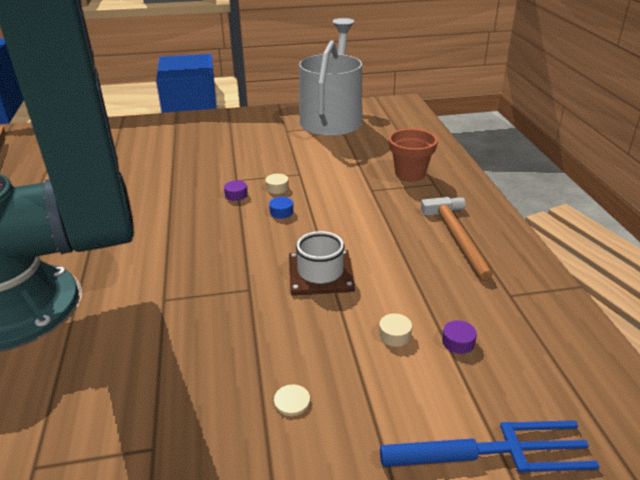

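The top view shows cream discs at (424,211), (142,274) and (478,311), with the socket at (325,254). In the side view, the disc at (292,400), which is (478,311) from the top, is clearly the thin one. The thick ones are at (396,330) and (277,184) there.

```bash
cat > h.py <<'E'
import numpy as np, cv2
from bench import *
from scipy.spatial.transform import Rotation as R
def cam(n,obs=None):
    c=calibration(n)
    if n=="wrist":
        T=np.eye(4);T[:3,:3]=R.from_euler("xyz",obs["ee_rot"]).as_matrix();T[:3,3]=obs["tool_pos"]
        T=T@c["tool_from_camera"];return c,T[:3,:3],T[:3,3]
    return c,R.from_euler("xyz",c["orientation"]).as_matrix(),c["eye"]
def cast(n,uv,z,obs=None):
    c,Rm,e=cam(n,obs);K=c["camera_matrix"]
    p=cv2.undistortPoints(np.array(uv,float).reshape(-1,1,2),K,np.array([c["k1"],0,0,0.])).reshape(-1,2)
    d=np.c_[p[:,0],-p[:,1],-np.ones(len(p))]@Rm.T
    return e+d*((z-e[2])/d[:,2])[:,None]
def blobs(m,amin):
    cs,_=cv2.findContours(m.astype(np.uint8),cv2.RETR_EXTERNAL,cv2.CHAIN_APPROX_NONE)
    return [c for c in cs if cv2.contourArea(c)>amin]
def cream(im):
    im=im.astype(int);return (im[...,0]>215)&(im[...,1]>205)&(im[...,2]>160)&(im[...,0]-im[...,2]>10)
def discs(n,im,z,obs=None,amin=200):
    for c in blobs(cream(im),amin):
        P=cast(n,c.reshape(-1,2),z,obs)[:,:2].astype(np.float32)
        (x,y),r=cv2.minEnclosingCircle(P)
        print(n,"px",c.reshape(-1,2).mean(0).round(),"xy",round(x,4),round(y,4),"r",round(r,4))
E
python3 - <<'E'
from h import *
t=cv2.imread("pics/top0.png")[:,:,::-1]; s=cv2.imread("pics/side0.png")[:,:,::-1]
for z in(.024,.008): print(z);discs("top",t,z)
for c in[(211,424),(274,142),(311,478)]: print(t[c])
# socket: white rim ring
h=cv2.cvtColor(np.ascontiguousarray(t[200:300,280:370]),cv2.COLOR_RGB2HSV)
m=np.zeros(t.shape[:2],bool);m[200:300,280:370]=(h[...,1]<40)&(h[...,2]>150)
for c in blobs(m,300):
    P=cast("top",c.reshape(-1,2),.066)[:,:2].astype(np.float32);print("rim",cv2.minEnclosingCircle(P),cv2.fitEllipse(P))
# board corners screws
g=np.array([[302,229],[354,235],[347,287],[295,280]]);B=cast("top",g,.012);print("screws",B.round(4),B.mean(0))
# side check
print("side centres",cast("side",[[396,324],[277,179],[292,398]],.024).round(3))
E
```

```text
0.024
top px [477. 310.] xy 0.43 -0.2805 r 0.0242
top px [141. 274.] xy 0.4765 0.3092 r 0.0247
top px [423. 210.] xy 0.6046 -0.1864 r 0.0248
0.008
top px [477. 310.] xy 0.4298 -0.2861 r 0.0247
top px [141. 274.] xy 0.4773 0.316 r 0.0252
top px [423. 210.] xy 0.6081 -0.1901 r 0.0253
[249 249 223]
[249 249 224]
[248 249 222]
rim ((0.517474353313446, -0.012557890266180038), 0.040472958236932755) ((0.5174209475517273, -0.0126146599650383), (0.07895926386117935, 0.07906422019004822), 114.39996337890625)
screws [[ 0.5662  0.0288  0.012 ]
 [ 0.5579 -0.065   0.012 ]
 [ 0.4647 -0.0543  0.012 ]
 [ 0.4744  0.038   0.012 ]] [ 0.51578766 -0.01311159  0.012     ]
side centres [[ 0.607 -0.19   0.024]
 [ 0.479  0.304  0.024]
 [ 0.431 -0.303  0.024]]
```

Call:
step_arm:
  increments: "0 0 0 0 0 0.128; 0 0 0 0 0 0.128; 3.9 -2.85 0 0 0 0; 3.9 -2.85 0 0 0 0; 3.9 -2.85 0 0 0 0"
  claw: -1

```text
time: 0.6
tool_pos: [0.2569, -0.4455, 0.2048]
ee_rot: [-3.141, 0.0, -0.002]
wrist_force: [0.4, 0.1, 0.3]
width: 0.094
```

Call:
step_arm:
  increments: "3.9 -2.85 0 0 0 0; 3.9 -2.85 0 0 0 0; 3.9 -2.85 0 0 0 0; 3.9 -2.85 0 0 0 0; 3.9 -2.85 0 0 0 0"

```text
time: 1.1
tool_pos: [0.4523, -0.3026, 0.205]
ee_rot: [-3.141, 0.001, -0.0]
wrist_force: [0.1, -0.2, 0.2]
width: 0.0941
```

Call:
step_arm:
  increments: "3.9 -2.85 1 0 0 0; 3.9 -2.85 2 0 0 0; 3.9 -2.85 2 0 0 0; 3.6 -2.85 2 0 0 0; 0 0 0 0 0 0"

```text
time: 1.6
tool_pos: [0.6017, -0.1875, 0.1313]
ee_rot: [-3.136, 0.007, 0.006]
wrist_force: [0.2, -0.2, -0.1]
width: 0.0945
```

```bash
cat > look.py <<'E'
from h import *; import sys
o=get_obs();im=snapshot("wrist");cv2.imwrite("pics/%s.png"%sys.argv[1],im[:,:,::-1])
print(o["time"],o["tool_pos"].round(4),o["ee_rot"].round(4),o["width"]);discs("wrist",im,.024,o,800)
E
python3 look.py wA
```

```text
1.6 [ 0.6017 -0.1875  0.1313] [-3.1362  0.0073  0.0062] 0.09448029531174484
```

View pics/wA.png

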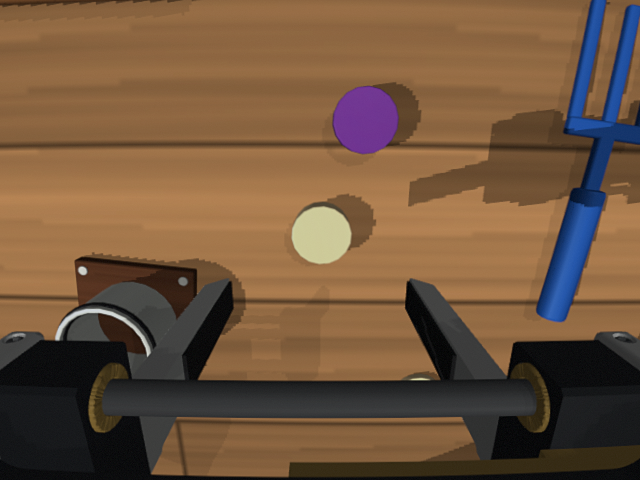

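The wrist view shows the thick disc at (321,235), centred between the fingers and shaded by the gripper. A purple look-alike is at (365,120). My colour mask was too strict for the shade.

```bash
python3 - <<'E'
s=open("h.py").read()
i=s.index("def cream");j=s.index("def discs")
s=s[:i]+"""def cream(im):
    im=im.astype(int);r,g,b=im[...,0],im[...,1],im[...,2];return (r>120)&(abs(r-g)<18)&(r-b>15)&(b>0.6*r)
"""+s[j:]
open("h.py","w").write(s)
from h import *
im=cv2.imread("pics/wA.png")[:,:,::-1];o=get_obs();print(im[235,321],o["tool_pos"],o["ee_rot"]);discs("wrist",im,.024,o,800)
E
```

```text
[206 202 155] [ 0.60061025 -0.19003466  0.13338721] [-3.13904238  0.00623044  0.00405307]
wrist px [321. 234.] xy 0.6066 -0.1915 r 0.0252
```

Call:
step_arm:
  increments: "0.2 0 4 0 0 0; 0 0 4 0 0 0; 0 0 3 0 0 0; 0 0 1.4 0 0 0; 0 0 0 0 0 0"

```text
time: 2.15
tool_pos: [0.6007, -0.1932, 0.0114]
ee_rot: [-3.14, 0.004, -0.002]
wrist_force: [-0.2, -0.4, -0.1]
width: 0.0941
```

Call:
step_arm:
  increments: "0 0 0 0 0 0; 0 0 0 0 0 0; 0 0 0 0 0 0; 0 0 0 0 0 0; 0 0 0 0 0 0"
  claw: 1

```text
time: 2.65
tool_pos: [0.6032, -0.1928, 0.0141]
ee_rot: [3.141, -0.001, -0.0]
wrist_force: [0.3, 0.0, -0.1]
width: 0.0573
```

Call:
step_arm:
  increments: "0 0 0 0 0 0; 0 0 0 0 0 0; 0 0 0 0 0 0; 0 0 0 0 0 0"

```text
time: 3.05
tool_pos: [0.603, -0.1927, 0.0136]
ee_rot: [-3.142, -0.0, -0.0]
wrist_force: [-0.1, 0.9, 2.4]
width: 0.0489
```

Call:
step_arm:
  increments: "0 0 -1 0 0 0; 0 0 -3 0 0 0; 0 0 -4 0 0 0; 0 0 -4 0 0 0; 0 0 0 0 0 0"

```text
time: 3.55
tool_pos: [0.6065, -0.1945, 0.1419]
ee_rot: [3.135, -0.013, -0.0]
wrist_force: [0.6, -0.0, 1.0]
width: 0.0491
```

```bash
python3 look.py wA2
```

```text
3.55 [ 0.6065 -0.1945  0.1419] [ 3.1355e+00 -1.3400e-02 -2.0000e-04] 0.049105406520940635
wrist px [328. 314.] xy 0.5479 -0.1969 r 0.0419
```

Call:
step_arm:
  increments: "-2.2 -4.4 0 0 0 0; -2.2 -4.4 0 0 0 0; -2.2 -4.4 0 0 0 0; -2.2 -4.4 0 0 0 0; 0 0 0 0 0 0"

```text
time: 4.1
tool_pos: [0.5111, -0.0121, 0.1312]
ee_rot: [-3.139, 0.005, 0.006]
wrist_force: [0.2, 1.2, -0.2]
width: 0.0493
```

```bash
python3 look.py wS1; python3 - <<'E'
from h import *
cv2.imwrite("pics/topS1.png",snapshot("top")[:,:,::-1])
E
```

```text
4.1 [ 0.5111 -0.0121  0.1312] [-3.1391  0.0049  0.0057] 0.049293292056352606
wrist px [603. 315.] xy 0.4424 -0.2717 r 0.026
wrist px [327. 312.] xy 0.4554 -0.014 r 0.041
wrist px [296. 275.] xy 0.4738 -0.0011 r 0.038
```

View pics/wS1.png

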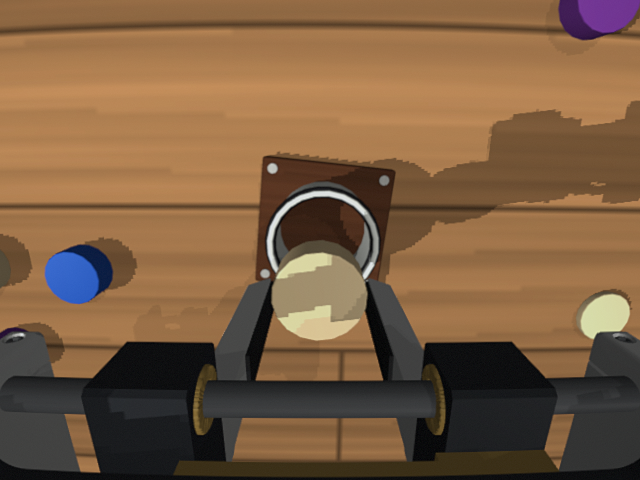

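The held disc is at (319,290), between the fingers. The socket rim centre is around (323,240). Next I cast both onto their own heights.

```bash
cat > rel.py <<'E'
from h import *; import sys
def rel(name,ztip,crop=(170,300,255,395)):
    # nominal pose: pointing down, yaw 0, tip at (0,0,ztip)
    o=dict(tool_pos=np.array([0,0,ztip]),ee_rot=np.array([np.pi,0,0]))
    im=cv2.imread(name)[:,:,::-1].copy();hs=cv2.cvtColor(im,cv2.COLOR_RGB2HSV)
    y0,y1,x0,x1=crop
    m=np.zeros(im.shape[:2],bool);m[y0:y1,x0:x1]=((hs[...,1]<25)&(hs[...,2]>190))[y0:y1,x0:x1]
    c=max(blobs(m,20),key=lambda c:np.ptp(c[:,0,0]));p=c.reshape(-1,2);print("rim px",p.min(0),p.max(0))
    # outer edge: pixels outermost from centroid of bounding circle
    P=cast("wrist",p,.066,o)[:,:2]
    ce,r=cv2.minEnclosingCircle(P.astype(np.float32));print("rim rel xy",np.round(ce,4),"r",round(r,4))
rel(sys.argv[1],float(sys.argv[2]))
o=dict(tool_pos=np.array([0,0,float(sys.argv[2])]),ee_rot=np.array([np.pi,0,0]))
print("disc L,R,bottom",cast("wrist",[[272,292],[367,292],[320,340]],float(sys.argv[2])+.012,o).round(4))
E
python3 rel.py pics/wS1.png 0.133
```

```text
rim px [267 191] [366 270]
rim rel xy [0.0136 0.0002] r 0.0391
disc L,R,bottom [[ 0.0086  0.0238  0.145 ]
 [ 0.0086 -0.0245  0.145 ]
 [-0.019  -0.0006  0.145 ]]
```

Call:
step_arm:
  increments: "0.4 0 2 0 0 0; 0 0 1.5 0 0 0; 0 0 0.7 0 0 0; 0 0 0 0 0 0"

```text
time: 4.6
tool_pos: [0.518, -0.0177, 0.0892]
ee_rot: [-3.142, 0.004, -0.002]
wrist_force: [0.1, -0.5, 0.2]
width: 0.0494
```

```bash
python3 look.py wS2; python3 - <<'E'
from h import *
cv2.imwrite("pics/sideS2.png",snapshot("side")[:,:,::-1]);
im=cv2.imread("pics/wS2.png")[150:390,200:440]; s=cv2.imread("pics/sideS2.png")[190:310,250:390]
cv2.imwrite("pics/mix.png",np.hstack([cv2.resize(im,(400,400)),cv2.resize(s,(400,400))]))
E
```

```text
4.6 [ 0.518  -0.0177  0.0892] [-3.1415e+00  3.9000e-03 -1.8000e-03] 0.049382005045090445
wrist px [327. 313.] xy 0.4832 -0.0189 r 0.0352
```

View pics/mix.png

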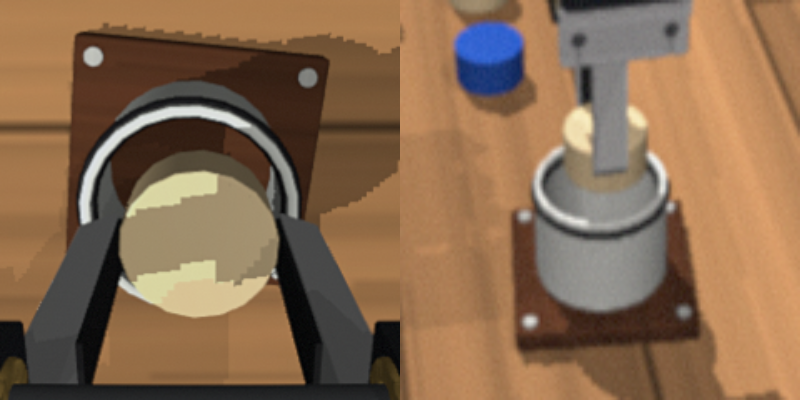

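The crop shows the disc top face centred at about (319,296). The rim spans columns 247–380 with its upper edge near row 208. The disc looks slightly near-side of the bore's centre.

```bash
python3 - <<'E'
from h import *
o=dict(tool_pos=np.array([0,0,.090]),ee_rot=np.array([np.pi,0,0]))
print("disc",cast("wrist",[[319.1,296.4],[319,150+318/1.667],[319,150+170/1.667]],.102,o).round(4))
print("rim L R top",cast("wrist",[[246.8,267],[380,267],[313,208]],.066,o).round(4))
E
python3 rel.py pics/wS2.png 0.09|head -2
```

```text
disc [[ 6.20e-03 -1.00e-04  1.02e-01]
 [-1.95e-02 -1.00e-04  1.02e-01]
 [ 2.99e-02 -1.00e-04  1.02e-01]]
rim L R top [[ 0.0091  0.0435  0.066 ]
 [ 0.0091 -0.037   0.066 ]
 [ 0.0452  0.0033  0.066 ]]
rim px [255 214] [349 259]
rim rel xy [0.025  0.0103] r 0.0301
```

Call:
step_arm:
  increments: "0 -0.3 0 0 0 0; 0 0 1 0 0 0; 0 0 0.9 0 0 0; 0 0 0 0 0 0; 0 0 0 0 0 0"

```text
time: 5.2
tool_pos: [0.5183, -0.0136, 0.0716]
ee_rot: [-3.142, 0.001, -0.0]
wrist_force: [0.1, 0.9, -0.1]
width: 0.049
```

Call:
step_arm:
  increments: "0 0 0 0 0 0; 0 0 0 0 0 0; 0 0 0 0 0 0; 0 0 0 0 0 0; 0 0 0 0 0 0"
  claw: -1

```text
time: 5.7
tool_pos: [0.5189, -0.0137, 0.0724]
ee_rot: [3.141, -0.0, -0.0]
wrist_force: [0.5, 0.4, 0.8]
width: 0.0855
```

Call:
step_arm:
  increments: "0 0 -2 0 0 0; 0 0 -3 0 0 0; 0 0 -3 0 0 0; 0 0 0 0 0 0; 0 0 0 0 0 0"

```text
time: 6.2
tool_pos: [0.5192, -0.0138, 0.1528]
ee_rot: [3.141, -0.002, -0.0]
wrist_force: [-0.2, -0.8, -1.0]
width: 0.0943
```

```bash
python3 look.py wS3
```

```text
6.2 [ 0.5192 -0.0138  0.1528] [ 3.1412e+00 -1.7000e-03 -2.0000e-04] 0.09425742821723243
wrist px [584. 313.] xy 0.4415 -0.2725 r 0.0256
wrist px [318. 234.] xy 0.5208 -0.0149 r 0.0258
```

View pics/wS3.png

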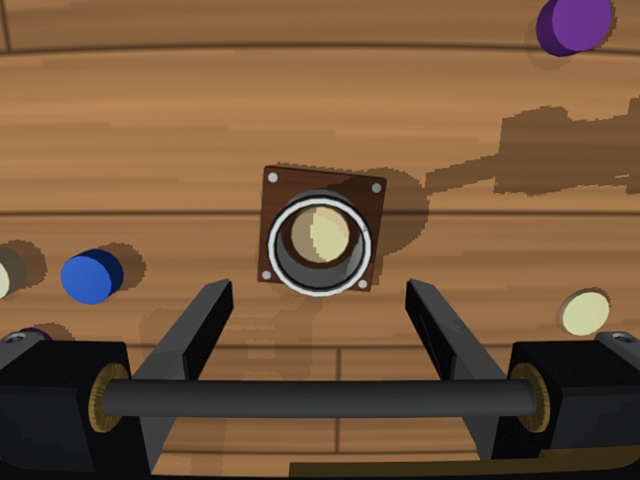

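The first disc lies flat inside the socket, with its top at (320,235) within the rim centred near (320,246). Next is disc B.

Call:
step_arm:
  increments: "-0.6 -4.6 0 0 0 0; -0.6 -4.6 0 0 0 0; -0.6 -4.6 0 0 0 0; -0.6 -4.6 0 0 0 0; -0.6 -4.6 0 0 0 0"

```text
time: 6.75
tool_pos: [0.4872, 0.2176, 0.1499]
ee_rot: [3.14, 0.004, -0.0]
wrist_force: [0.5, -0.3, 0.7]
width: 0.0945
```

Call:
step_arm:
  increments: "-0.6 -4.6 1 0 0 0; -0.6 -4.6 1 0 0 0; 0 0 0 0 0 0; 0 0 0 0 0 0"

```text
time: 7.15
tool_pos: [0.4754, 0.3083, 0.1296]
ee_rot: [3.139, 0.004, 0.002]
wrist_force: [0.3, -1.3, 0.3]
width: 0.0943
```

```bash
python3 look.py wB; python3 - <<'E'
from h import *
im=cv2.imread("pics/wB.png")[:,:,::-1]
o=dict(tool_pos=np.array([0,0,.132]),ee_rot=np.array([np.pi,0,0]));print("rel");discs("wrist",im,.024,o,800)
E
```

```text
7.15 [0.4754 0.3083 0.1296] [3.1386e+00 4.0000e-03 2.1000e-03] 0.09434235412631499
wrist px [319. 237.] xy 0.4802 0.3074 r 0.0251
rel
wrist px [319. 237.] xy 0.0046 -0.0005 r 0.0253
```

View pics/wB.png

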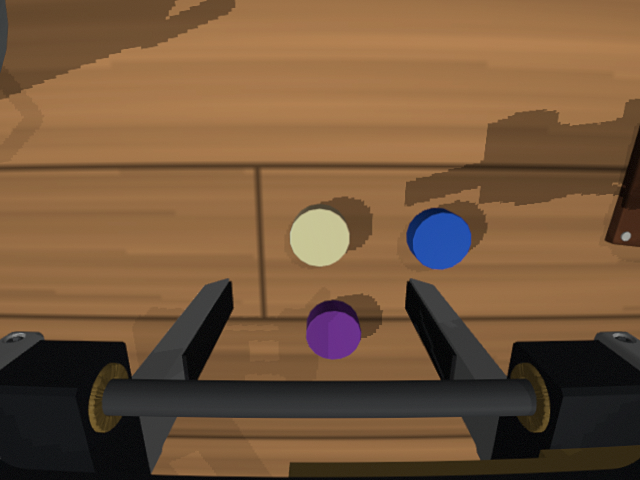

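The thick disc is at (319,237). The blue one at (438,240) is about 13 mm clear of a fully open finger, so I narrow the opening before going down.

Call:
step_arm:
  increments: "0.4 0 2 0 0 0; 0 0 3 0 0 0; 0 0 3 0 0 0; 0 0 2 0 0 0; 0 0 0 0 0 0"
  claw: -0.6

```text
time: 7.7
tool_pos: [0.4789, 0.3049, 0.0285]
ee_rot: [3.137, 0.007, -0.003]
wrist_force: [0.1, -0.2, 0.6]
width: 0.0753
```

Call:
step_arm:
  increments: "0 0 1.9 0 0 0; 0 0 0 0 0 0"

```text
time: 7.9
tool_pos: [0.4804, 0.3065, 0.0124]
ee_rot: [3.14, 0.002, -0.002]
wrist_force: [-0.1, -0.3, 1.2]
width: 0.0752
```

Call:
step_arm:
  increments: "0 0 0 0 0 0; 0 0 0 0 0 0; 0 0 0 0 0 0; 0 0 0 0 0 0; 0 0 0 0 0 0"
  claw: 1

```text
time: 8.4
tool_pos: [0.4816, 0.3085, 0.0144]
ee_rot: [-3.141, -0.002, -0.0]
wrist_force: [0.7, -0.2, 3.6]
width: 0.0491
```

Call:
step_arm:
  increments: "0 0 0 0 0 0; 0 0 0 0 0 0; 0 0 0 0 0 0"

```text
time: 8.7
tool_pos: [0.4816, 0.3085, 0.0144]
ee_rot: [-3.141, -0.002, -0.0]
wrist_force: [0.2, -0.5, 6.2]
width: 0.0491
```

Call:
step_arm:
  increments: "0 0 -1 0 0 0; 0 0 -3 0 0 0; 0 0 -4 0 0 0; 0 0 -4 0 0 0; 0.5 4.6 0 0 0 0"

```text
time: 9.2
tool_pos: [0.4888, 0.2673, 0.1407]
ee_rot: [-3.134, -0.012, 0.006]
wrist_force: [1.5, -0.9, -0.6]
width: 0.0492
```

Call:
step_arm:
  increments: "0.6 4.6 0 0 0 0; 0.6 4.6 0 0 0 0; 0.6 4.6 0 0 0 0; 0.6 4.6 0 0 0 0; 0.6 4.6 0 0 0 0"

```text
time: 9.7
tool_pos: [0.5155, 0.0307, 0.1333]
ee_rot: [-3.141, 0.0, 0.0]
wrist_force: [0.8, 0.2, -0.7]
width: 0.049
```

Call:
step_arm:
  increments: "0.6 4.6 0 0 0 0; 0 0 2 0 0 0; 0 0 2 0 0 0; 0 0 0 0 0 0; 0 0 0 0 0 0"

```text
time: 10.2
tool_pos: [0.5214, -0.0135, 0.0931]
ee_rot: [-3.141, 0.001, 0.0]
wrist_force: [0.4, -0.8, -0.6]
width: 0.049
```

```bash
python3 look.py wS4; python3 - <<'E'
from h import *
im=cv2.imread("pics/wS4.png")[150:390,200:440]; s=snapshot("side")[190:310,250:390,::-1]
cv2.imwrite("pics/mix2.png",np.hstack([cv2.resize(im,(400,400)),cv2.resize(s,(400,400))]))
E
```

```text
10.2 [ 0.5214 -0.0135  0.0931] [-3.1413e+00  1.2000e-03  0.0000e+00] 0.04903978434898125
wrist px [315. 304.] xy 0.4801 -0.0131 r 0.0365
wrist px [314. 246.] xy 0.5203 -0.0145 r 0.0258
```

View pics/mix2.png

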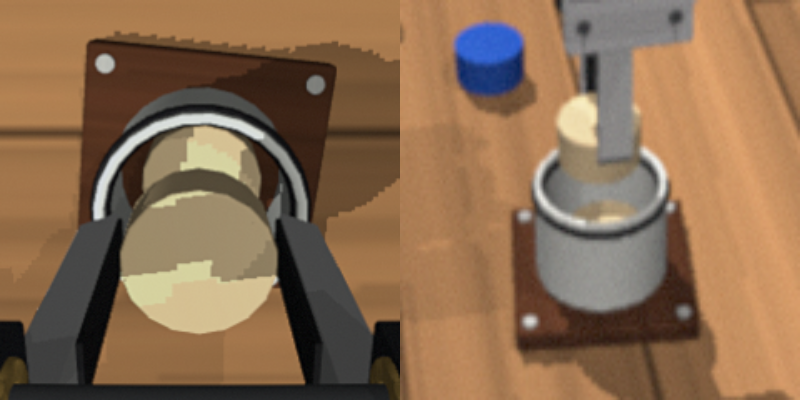

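In the crop, the held disc's face spans columns 121–279 and rows 187–333. The rim spans 92–312 with its upper edge near row 104. The disc is now too near-side.

```bash
python3 - <<'E'
from h import *
o=dict(tool_pos=np.array([0,0,.092]),ee_rot=np.array([np.pi,0,0]))
f=lambda a:[[200+x*.6,150+y*.6] for x,y in a]
print("disc L R bot top",cast("wrist",f([[121,260],[279,260],[200,333],[200,187]]),.104,o).round(4))
print("rim L R top",cast("wrist",f([[92,205],[312,205],[202,104]]),.066,o).round(4))
E
```

```text
disc L R bot top [[ 0.0008  0.0238  0.104 ]
 [ 0.0008 -0.025   0.104 ]
 [-0.025  -0.0006  0.104 ]
 [ 0.0246 -0.0006  0.104 ]]
rim L R top [[ 0.0045  0.039   0.066 ]
 [ 0.0044 -0.042   0.066 ]
 [ 0.0422 -0.0014  0.066 ]]
```

Call:
step_arm:
  increments: "0.3 0.1 0 0 0 0; 0 0 1 0 0 0; 0 0 1 0 0 0; 0 0 0 0 0 0; 0 0 0 0 0 0"

```text
time: 10.8
tool_pos: [0.5242, -0.0146, 0.0723]
ee_rot: [-3.141, 0.002, -0.0]
wrist_force: [-0.4, 0.7, -0.3]
width: 0.0492
```

Call:
step_arm:
  increments: "0 0 0 0 0 0; 0 0 0 0 0 0; 0 0 0 0 0 0; 0 0 0 0 0 0; 0 0 0 0 0 0"
  claw: -1

```text
time: 11.3
tool_pos: [0.5249, -0.0148, 0.0734]
ee_rot: [3.141, -0.0, -0.0]
wrist_force: [-0.4, 0.4, -0.3]
width: 0.0856
```

Call:
step_arm:
  increments: "0 0 -2 0 0 0; 0 0 -3 0 0 0; 0 0 -4 0 0 0; 0 0 0 0 0 0; 0 0 0 0 0 0"

```text
time: 11.8
tool_pos: [0.5255, -0.0149, 0.1646]
ee_rot: [3.141, -0.003, -0.0]
wrist_force: [-0.3, 0.4, -0.8]
width: 0.0939
```

```bash
python3 look.py wS5; python3 - <<'E'
from h import *
S=snapshot("side")[:,:,::-1];cv2.imwrite("pics/sideF.png",S)
im=cv2.imread("pics/wS5.png")[160:320,230:410]; s=S[215:305,270:372]
cv2.imwrite("pics/mix3.png",np.hstack([cv2.resize(im,(400,400)),cv2.resize(s,(400,400),interpolation=cv2.INTER_CUBIC)]))
E
```

```text
11.8 [ 0.5255 -0.0149  0.1646] [ 3.1411e+00 -3.0000e-03 -2.0000e-04] 0.09386338024295629
wrist px [575. 314.] xy 0.4416 -0.2732 r 0.0256
wrist px [316. 240.] xy 0.5151 -0.0166 r 0.0313
```

View pics/mix3.png

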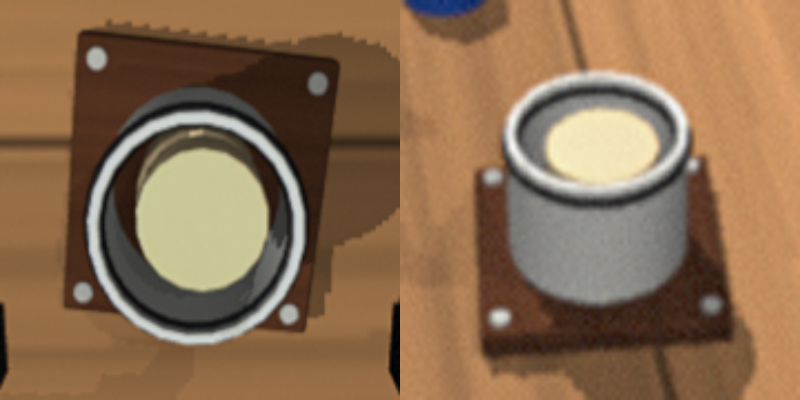

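Both discs appear stacked flat, with the top near the line. A quick numeric check of level and height from both views, with the bystanders too:

```bash
python3 - <<'E'
from h import *
S=cv2.imread("pics/sideF.png")[:,:,::-1];W=cv2.imread("pics/wS5.png")[:,:,::-1];o=get_obs()
for n,im,th,roi in(("side",S,None,(215,262,290,352)),("wrist",W,None,(205,290,270,360))):
    y0,y1,x0,x1=roi;h=im.astype(int);m=np.zeros(im.shape[:2],bool)
    m[y0:y1,x0:x1]=((h[...,0]-h[...,2]>25)&(h[...,0]>185))[y0:y1,x0:x1]
    c=max(blobs(m,50),key=cv2.contourArea).reshape(-1,2)
    for z in(.036,.060): 
        e=cv2.fitEllipse(cast(n,c,z,o)[:,:2].astype(np.float32));print(n,z,"centre",np.round(e[0],4),"axes",np.round(e[1],4))
t=snapshot("top");discs("top",t,.008);print(get_obs()["time"])
E
```

```text
side 0.036 centre [0.5653 0.0692] axes [0.0671 0.1455]
side 0.06 centre [0.5582 0.0338] axes [0.0645 0.1398]
wrist 0.036 centre [ 0.514  -0.0162] axes [0.0507 0.0511]
wrist 0.06 centre [ 0.5213 -0.0161] axes [0.0467 0.0471]
top px [325. 258.] xy 0.5235 -0.0147 r 0.0279
top px [334.  24.] xy 0.949 -0.0109 r 0.085
top px [271.  21.] xy 0.9728 0.1178 r 0.1179
top px [162.  17.] xy 0.9879 0.2953 r 0.2057
top px [79. 17.] xy 0.9857 0.4881 r 0.1665
11.95
```

```bash
python3 - <<'E'
from h import *
o=get_obs();o["tool_pos"][2]-=0
for z in(.036,.048,.054,.060,.066): print(z,"side",cast("side",[[321.1,247.9]],z).round(4)[0,:2])
t=snapshot("top")[:,:,::-1];S=cv2.imread("pics/sideF.png")
print(t[311,478])
cv2.imwrite("pics/fin.png",np.vstack([cv2.resize(t,(800,600))[150:450],np.hstack([cv2.resize(S[212:272,285:357],(400,300),interpolation=cv2.INTER_CUBIC),cv2.resize(t[225:285,290:370],(400,300),interpolation=cv2.INTER_CUBIC)])]))
E
```

```text
0.036 side [0.5263 0.0138]
0.048 side [ 0.5236 -0.0028]
0.054 side [ 0.5222 -0.0112]
0.06 side [ 0.5208 -0.0195]
0.066 side [ 0.5194 -0.0278]
[245 254 254]
```

View pics/fin.png

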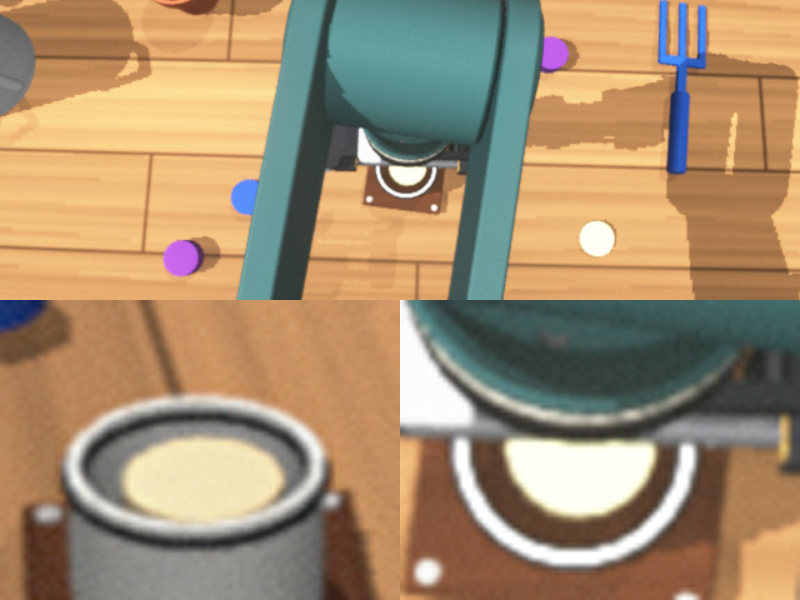

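The final views show the stack flat inside the socket, and the side/wrist triangulation puts its top at about 58 mm. The thin, blue and purple discs are where they were, so I'm handing the job in.

```bash
python3 -c "
from bench import *
close_job();print(get_obs()['time'])"
```

```text
the job is handed in; nothing more can be done
the job is handed in; nothing more can be done
```

Both thick wooden discs are now in the white socket, one flat on top of the other, and I handed the job in at about 12 s of the 54 s allowed. I let each disc go at the mouth of the socket. The gripper was about 90 mm above it and touching nothing at the end.

**Height:** crossing the side and wrist views puts the top of the stack at about 58 mm. That fits the 60 mm line within pixel error.

**Flatness:** the wrist view shows the top face as a circle, with axes of 46.7 and 47.1 mm, so it lies flat.

**Left alone:** the thin disc, the blue one and the purple ones are still in place, by eye in the last top view.

**Checks that disagreed or failed:**
- **Disc diameter:** the wrist view gave about 47 mm at the line height instead of 50 mm. The rim also measured small there (77.6 mm instead of 80 mm), so part of this is scale. Comparing the disc with the rim alone gave a height nearer 51 mm. I trusted the crossed views and the close-up pictures over this.
- **Side-view ellipse fit:** it failed because its colour mask included more than the disc.
- **Top-view disc search:** it was unusable at the end because the arm hid half the socket and the picture was overexposed.

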